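Go-gauge check of a slide reader's feed gap

TASK

Check the slide reader's feed gap: turn the swing tab on top well aside, lift the clear cover out of its frame and set it down in the teal tray. Then take the go-gauge with the green handle and slide its blade, flat on the feed shelf, into the gap until the orange carriage inside is right back on its end stop; press firmly home but do not ram it, and leave the gauge in there. Leave the red-handled gauge, the bottle, the jars and the slide holder where they are.

Things in the scene. Friction and masses are not known exactly. Their poses are not given: they have to be found in the camera images.
- reader: Slide reader: fixed white and grey machine 240 deep, 220 wide, 100 high; origin on the bench under the middle of its front face, x into the machine, y to its left. A flat feed shelf, 130 wide, 40 high, stands out 150 in front (x -150 to 0). On the shelf by the face a frame guides the cover: two aluminium uprights, |y| from 34 to 54, x -20 to 0, tops 100 above the bench.
- mouth (a point): Middle of the lower edge of the feed gap, in the plane of the reader's front face, 40 above the bench, level with the feed shelf's top. Axes as the reader's: x into the gap, y left, z up. The gap is 32 wide (y -16 to +16) and 6.5 high (z 0 to 6.5), square-edged. A white line on the shelf and the black slot on top mark its centre line. The machine's flat top is at z 60.
- carriage (a joint): Orange carriage in the gap, shown by an orange mark in the black slot on the machine's top. In m: 0 = foremost, 0.020 = on its hard end stop (starts 0 to 0.010). Where that stop lies is not known: carriage front then 33 to 55 mm inside the machine's face. No spring: drags with 4 N, stays where pushed, then goes solid. Home: pressed there with 8 N or more for a moment (10 to 15 is right); over 30 N is ramming.
- tab (a joint): Steel swing tab on top of the left frame upright, holding the cover down. In rad: 0 = across the cover (starts 0 to 0.2), 1.57 = fully aside, at its stop; well aside is over 1.2. From above it turns clockwise: the lug goes from pointing left (reader +y) to pointing into the machine (reader +x). Upright pivot at x -6, y +60 mm from mouth. About 1 N at the lug, stays where left.
- tab_lug (a point): Centre of the blue upright lug on the tab's outer arm, 45 from the pivot, 10 thick (across the arm) x 14 (along the arm) x 26 high; its top is 92 above the feed shelf. Its lower 6 is in the bar. Axes turn with the tab: y along the arm from pivot to lug. The bar is 12 wide, 5 thick and reaches 43 from the pivot on the cover side.
- cover_fin (a point): Centre of the blue grip fin on top of the cover: fin 12 thick (x) x 30 wide (y) x 36 high; its foot is level with the machine's top. Axes as the reader's while in the frame, z up.
- cover_mid (a point): Centre of the clear cover's panel: 8 thick (x) x 80 wide (y) x 60 high (z), mass about 90 g, stands upright on the feed shelf in front of the gap, loose by 4 in the frame front to back. The fin's centre is 48 above this point. To free it lift it 65 straight up.
- gauge_grip (a point): Go-gauge: centre of its green handle, 50 long (x) x 18 wide (y) x 34 high (z), half-way up (17 above its underside). Blade along +x, z up. Lies flat on the bench. Mass about 110 g.
- gauge_tip (a point): Middle of the front end of the go-gauge's steel blade, 28 wide, 4 thick, its underside level with the handle's; 110 ahead of the handle's centre. The blade stands out 85 from the handle; a red line crosses it 45 from the tip, the nominal depth.
- tray_floor (a point): Centre of the inner floor of the fixed teal tray, outside 160 (x) x 150 (y), walls 4 thick and 22 high, floor 4 above the bench.
- nogo: Red-handled no-go gauge, like the green one but its blade is 9 thick and will not enter. Origin under the middle of its handle. Leave alone.
- bluebottle: Blue bottle, 64 diameter, 150 high, origin under its base. Leave alone.
- jar1: Specimen jar with yellow cap, 48 diameter, 65 high, origin under its base. Leave alone.
- jar2: Specimen jar with blue cap, 48 diameter, 65 high, origin under its base. Leave alone.
- mailer: Teal four-place slide holder lying on the bench, 200 x 75 x 16, origin under its middle. Leave alone.
Not all that is in view belongs to the job. Of the things that look like the part that bears cover_fin, the smallest one is meant.

How it is judged (in metres and radians):
On the way, in this order (a step that is already met when the one before it is completed fails the run):
1. the swing tab is turned well aside (over 1.2 rad) (value of joint tab above 1.2 rad), for 0.1 s.
2. the cover is set down in the tray and let go, at rest (x of cover_mid in the frame of tray_floor between -0.075 and 0.075 m and y of cover_mid in the frame of tray_floor between -0.075 and 0.075 m and z of cover_mid in the frame of tray_floor between -0.01 and 0.06 m and linear speed of cover below 0.03 m/s and contact force between the fingers and cover below 0.1 N), for 0.2 s.
3. the green gauge's blade presses the carriage firmly (8 N or more) onto its end stop (value of joint carriage above 0.018 m and contact force between gauge and carriage above 8 N), for 0.02 s.
At the end, for the whole second after the job is handed in: Tab over 1.2 rad aside; cover in the tray (panel centre within 75 mm of its centre each way, under 60 mm above its floor); green gauge in the gap, tip within 4 mm of the carriage, 4 mm of the middle and 0.12 rad of straight; carriage within 2.5 mm of its end stop; all let go and still (value of joint tab above 1.2 rad and x of cover_mid in the frame of tray_floor between -0.075 and 0.075 m and y of cover_mid in the frame of tray_floor between -0.075 and 0.075 m and z of cover_mid in the frame of tray_floor between -0.01 and 0.06 m and x of gauge_tip in the frame of carriage above -0.004 m and x of gauge_tip in the frame of mouth above 0.028 m and y of gauge_tip in the frame of mouth between -0.004 and 0.004 m and z of gauge_tip in the frame of mouth between -0.002 and 0.0075 m and value of joint carriage above 0.0175 m and angle between the x axis of gauge_tip and the x axis of mouth, either way round below 0.12 rad and linear speed of each of gauge, cover below 0.02 m/s); the robot touches nothing.
It fails at once if the carriage is rammed (over 30 N) (contact force between gauge and carriage above 30 N).
It fails at once if the red gauge, bottle, a jar or the slide holder is moved more than 30 mm (distance of any of bluebottle, jar1, jar2, mailer, nogo from where it was at the start of the episode above 0.03 m).
It also fails if it takes over 64 s, if anything falls off the work surface, if the arm or the gripper's body presses on something with over 40 N, if the wrist force passes 120 N, or if a joint passes its speed limit or range.

ROBOT

A 6-joint arm with a two-finger parallel gripper is mounted at the origin on the work surface. World frame = base frame: x ahead of the robot, y to its left, z up, the work surface at z = 0. Lengths are in mm, angles in rad, forces in N, time in s.
With the tool pointing down it reaches from about 275 to 825 mm from the base axis. Payload 5.2 kg.
Tool frame: the origin (TCP) lies on the centre line of the jaws, within the pads' length; the fingertips stand manip.tcp_to_tips ahead of it and the grasp point (between the pads) lies 6 mm ahead of it (manip.tcp_to_tips is the distance from the TCP to the fingertips, in mm); z points along the fingers, y is the line along which they close (so a half turn about z gives the same grasp; the last joint's range is limited). The gripper opens to 93 mm and grips with 3 to 60 N. Pads are 15 mm wide; open, the fingers measure 128 mm over their backs; the gripper's body (75 mm by 188 mm) begins 65 mm behind the grasp point.
Start: joints at [1.06, 0.259, 1.535, -0, 1.348, -0.203], TCP at [166.608, 524.163, 243.653] pointing down, gripper open.
Joint ranges: [-3.14, 3.14], [-0.91, 2.08], [0.19, 2.58], [-1.22, 4.36], [0.22, 2.71], [-3.12, 3.12]. Speed limits (rad/s): [2.57, 2.57, 3.14, 3.14, 3.14, 3.14].

INTERFACE

Orientations are given as a unit quaternion [x, y, z, w].
In Python, from rig import manip gives the robot as it stands. The module is installed in compiled form; this text tells all that it offers.
- The arm moves only by the tool step_arm, never from a script. Its argument "moves" is a list of rows, each a list of 2 entries, a list of its own where there are three numbers: the shift along the tool's x, y, z in m, then the turn about the tool's z in degrees. In form: [[[x, y, z], yaw], ...]. A call has 1 to 10 rows; each row is the pose to reach, as a shift and turn from the pose commanded when the call began, along the tool's axes at that moment; what a row does not reach only later rows make up. A row lasts 1/8 s, in which the tool goes at most 62.5 mm and 10.7 degrees, less where a joint would pass 70% of its speed; a pose out of reach is approached as far as the arm can. A call with a gripper value outside its range is refused whole. "fingers" is the gripper command: -1 is shut, 1 is fully open, values between are in proportion, set as the call begins (left out, the last holds). The fingers move at their own pace and stop on an object; the grip force is fixed at half the most. Time passes only in rows, so rows that repeat a pose let the fingers close. It gives the time, the measured TCP pose, the force, the opening and the grip force at its end, in the units of the state.
- manip.sense(): the state, without advancing time (a new reading comes with each control period).
- manip.read_camera(name): name is "side" or "top" or "wrist"; returns the picture (480x640x3 uint8, red, green, blue); there is no depth.
- manip.camera_model(name): a dict with "camera_matrix" (3x3 intrinsics, pixels), "position" and "orientation" of the camera in the world. Camera axes: x right, y up, looking along -z (the intrinsics and any distortion apply to the point x, -y, -z); pixel columns grow to the right and rows downward; lengths in mm; the calibration is good to about 2 mm. The wrist camera is an equidistant fisheye: a pixel r from the principal point sees the ray r / f radians off the axis. A picture is of the moment at which its call begins: read the wrist's pose just before it. camera_model takes no time and is no camera call; for the wrist camera it gives the pose at the moment of the call.
- manip.hand_in(): hands the job in; it is judged then, once.
The state is a dict: "clock": time; "q": joint angles; "dq": joint speeds; "effort": joint torques, N m; "position": TCP position; "ee_rot": TCP orientation; "force": force on the tool from outside, world axes, zero at the start; "ft_torque": the same for the moment, N m; "finger_gap": finger opening in mm; "grip_force": force on a finger pad.
Only numpy, scipy, OpenCV 4.12 (cv2) and the standard library are available. Lean on these libraries where they do the work, as an engineer would, in place of code of your own. Each camera call takes 0.05 s, during which the arm holds its last target. There are 200 camera calls.

## Working session

There is one attempt and no reset: what is moved stays moved. The work goes in short steps, Python scripts to look and compute and a tool call to move; the robot and the scene stay as the last step left them, time stands still between calls to the robot, and variables do not carry over. Pictures are saved under pics/ and viewed, at most 13 in all, crops included, and the job is handed in when it is done.

Besides the shell and the picture viewer there is one more tool, called after "Emit:" by a JSON object that holds its "name" and its "arguments", one argument or row to a line. step_arm: Moves the arm, as the interface text tells. Its arguments: {"type":"object","properties":{"moves":{"type":"array","items":{"type":"array"}},"fingers":{"type":"number"}},"required":["moves"]}

```bash
mkdir -p pics
cat > h.py <<'E'
import numpy as np, cv2
from rig import manip
from scipy.spatial.transform import Rotation as R
def ray(m,u,v):
    K=np.array(m["camera_matrix"]);x=(u-K[0,2])/K[0,0];y=(v-K[1,2])/K[1,1]
    d=np.array([x,-y,-1.]);return np.array(m["position"]),R.from_quat(m["orientation"]).apply(d)
def onz(m,u,v,z):
    p,d=ray(m,u,v);return p+d*(z-p[2])/d[2]
def proj(m,P):
    K=np.array(m["camera_matrix"]);c=R.from_quat(m["orientation"]).inv().apply(np.array(P,float)-m["position"])
    return K[0,2]+K[0,0]*c[0]/-c[2],K[1,2]+K[1,1]*-c[1]/-c[2]
E
python3 - <<'E'
from h import *
for n in("top","side"):
    im=manip.read_camera(n);cv2.imwrite(f"pics/{n}0.png",im[:,:,::-1]);m=manip.camera_model(n);print(n,m)
print(manip.sense(),manip.tcp_to_tips)
E
```

```text
top {'camera_matrix': array([[568.66391553,   0.        , 319.2792607 ],
       [  0.        , 568.66391553, 238.14187301],
       [  0.        ,   0.        ,   1.        ]]), 'position': array([ 3.28706431e+02, -4.14224893e-01,  1.36539104e+03]), 'orientation': array([-0.06626435,  0.06123999,  0.70997897, -0.69841862])}
side {'camera_matrix': array([[467.9159834 ,   0.        , 315.92991657],
       [  0.        , 467.9159834 , 239.26249055],
       [  0.        ,   0.        ,   1.        ]]), 'position': array([ 133.15165442, -772.76457034,  666.6134331 ]), 'orientation': array([ 0.46047072, -0.11411927, -0.2254702 ,  0.85094459])}
{'clock': 0.1, 'q': array([ 1.06021353e+00,  2.59257853e-01,  1.53594037e+00,  2.32552534e-05,
        1.34798711e+00, -2.02812156e-01]), 'dq': array([ 3.30745426e-04, -8.46690818e-04, -1.52827447e-03, -1.08537706e-03,
        9.69456748e-04, -1.70853079e-05]), 'effort': array([ 1.60095595e-03, -4.38208508e+01, -2.84645873e+01,  7.19228410e-02,
        3.62203585e-02, -7.05576372e-05]), 'position': array([166.3753186 , 523.77937555, 242.92075529]), 'ee_rot': array([ 1.53281185e-01,  9.88182293e-01, -7.42257158e-04, -2.88692317e-04]), 'force': array([ 0.75617457, -0.51884149, -0.4380086 ]), 'ft_torque': array([-0.03447434, -0.04001811, -0.07346072]), 'grip_force': 0.0, 'finger_gap': 93.01025268787188} 25.0
```

View pics/top0.png

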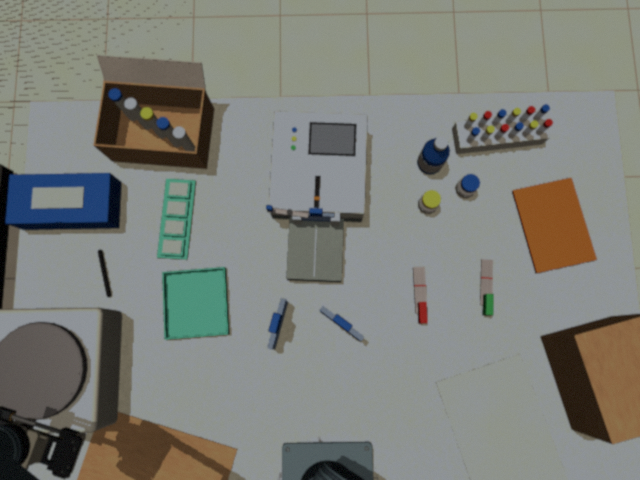

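View pics/side0.png

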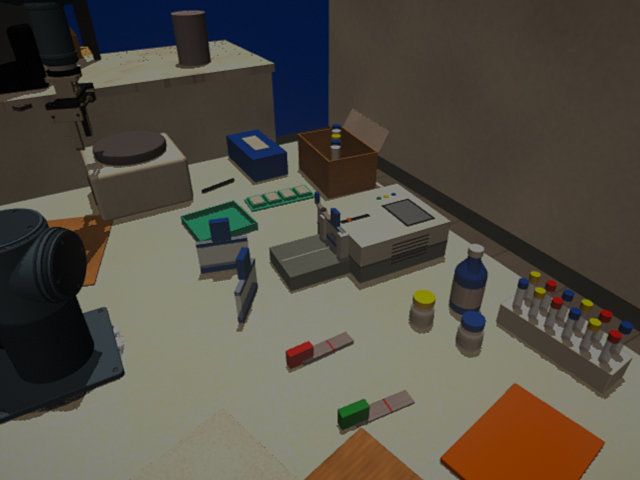

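Top view: the reader is at (318,165), its shelf at (315,250), the fin in the frame at ~(316,212) and the lug at ~(269,208). The tray is at (196,303), the green gauge at (487,288) and the red one at (419,295). There are three fin-bearing covers: (316,212) in the frame, and (276,323) and (342,322) standing loose on the bench. The one in the frame should be the smallest, so I'll check that in a crop with measurements.

Run:
```python
from h import *
t=cv2.imread("pics/top0.png");s=cv2.imread("pics/side0.png")
a=cv2.resize(t[180:360,240:380],None,fx=4,fy=4,interpolation=cv2.INTER_CUBIC)[:600]
b=cv2.resize(s[180:330,190:350],None,fx=4,fy=4,interpolation=cv2.INTER_CUBIC)
a=cv2.resize(t[185:355,240:370],None,fx=3,fy=3,interpolation=cv2.INTER_CUBIC);b=cv2.resize(s[180:330,190:350],None,fx=2.5,fy=2.5,interpolation=cv2.INTER_CUBIC)
H=max(a.shape[0],b.shape[0]);P=np.zeros((H,a.shape[1]+b.shape[1],3),np.uint8);P[:a.shape[0],:a.shape[1]]=a;P[:b.shape[0],a.shape[1]:]=b
cv2.imwrite("pics/crop1.png",P);print(P.shape)
for n,im in(("top",t),("side",s)):
    m=manip.camera_model(n);h=cv2.cvtColor(im,cv2.COLOR_BGR2HSV)
    for c,lo,hi in(("blue",(105,130,50),(125,255,255)),("green",(50,130,40),(70,255,255)),("teal",(71,90,60),(90,255,255)),("red",(0,170,90),(6,255,255)),("orange",(8,200,120),(16,255,255))):
        k=cv2.inRange(h,lo,hi);N,_,st,ce=cv2.connectedComponentsWithStats(k)
        for i in range(1,N):
            if st[i,4]>8:
                pts=np.argwhere(_==i)[:,::-1].astype(np.float32);r=cv2.minAreaRect(pts)
                print(n,c,ce[i].round(1),st[i].tolist(),np.round(r[1],1),round(r[2]),onz(m,*ce[i],0)[:2].round())
```

```text
(510, 790, 3)
top blue [114.1  93.9] [108, 88, 13, 13, 125] [11.3 12. ] 45 [964. 528.]
top blue [545.  108.1] [541, 105, 8, 7, 35] [5.8 6.1] 34 [ 904. -571.]
top blue [501.6 113. ] [498, 110, 8, 7, 37] [4.9 6.4] 45 [ 893. -460.]
top blue [162.3 123.2] [157, 118, 12, 12, 108] [11.1 10.8] 56 [882. 401.]
top blue [518.9 125.8] [516, 123, 7, 7, 38] [6. 6.] 90 [ 858. -501.]
top blue [475.2 130.9] [472, 128, 7, 7, 38] [5.7 6.4] 45 [ 846. -390.]
top blue [434.  153.5] [423, 140, 26, 24, 340] [24.3 20.2] 30 [ 788. -283.]
top blue [ 57.7 199.1] [5, 174, 106, 51, 3840] [ 50. 105.] 90 [688. 655.]
top blue [470.  182.8] [462, 175, 17, 17, 230] [16. 16.] 90 [ 711. -368.]
top blue [269.1 207.6] [267, 206, 5, 5, 19] [4. 4.] 90 [657. 130.]
top blue [315.5 211. ] [310, 208, 12, 7, 61] [11.4  5.6] 5 [646.  16.]
top blue [274.8 322.6] [270, 314, 11, 19, 138] [ 7.4 18.7] 15 [376. 116.]
top blue [341.8 322.5] [333, 315, 18, 16, 133] [19.  7.] 37 [373. -43.]
top green [488.1 304.3] [484, 295, 9, 20, 151] [ 7.6 19.4] 5 [ 411. -393.]
top teal [177.3 219.8] [158, 179, 37, 80, 1221] [29.6 80. ] 6 [630. 356.]

[... 1699 characters left out ...]
 201, 76, 40, 1030] [30.  69.8] 72 [430. 331.]
side teal [194. 212.] [190, 211, 9, 3, 9] [0.6 8.2] 72 [389. 415.]
side red [551.4 282.6] [547, 280, 10, 6, 48] [5. 9.] 90 [ 990. -308.]
side red [557.4 299.9] [553, 297, 10, 7, 55] [6. 9.] 90 [ 951. -353.]
side red [606.2 313.1] [601, 310, 12, 7, 63] [ 6. 11.] 90 [1002. -431.]
side red [615.3 333.4] [609, 330, 13, 8, 74] [ 7. 12.] 90 [ 963. -475.]
side red [329.9 344.4] [327, 341, 7, 8, 9] [9.2 0.7] 45 [ 463. -221.]
side red [298.8 348.9] [286, 342, 27, 15, 185] [ 7.2 26.3] 67 [ 406. -201.]
side red [387.2 404.8] [383, 399, 9, 13, 21] [14.4  1.1] 56 [ 476. -387.]
side orange [522.7 442.7] [441, 384, 163, 96, 9628] [127.  107.3] 34 [ 616. -548.]
```

View pics/crop1.png

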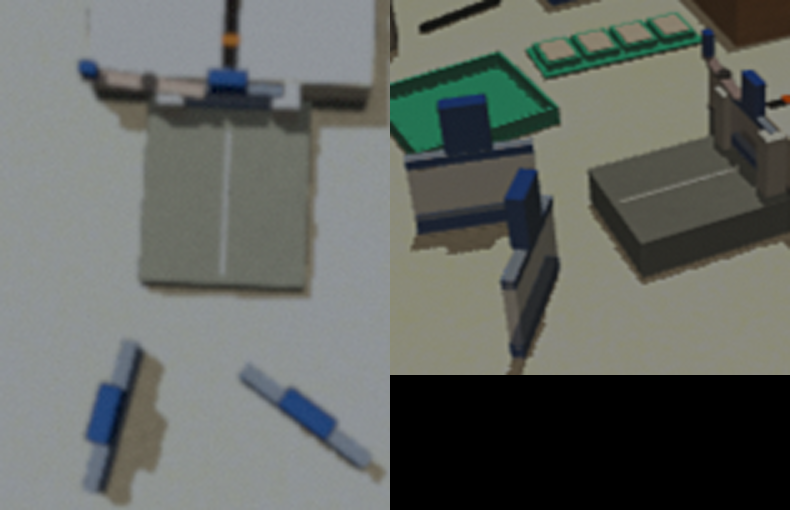

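The crop confirms it. The framed fin at (316,211) is about 11 px wide even though it stands nearest the camera. The two loose ones at (275,323) and (342,322) are about 19 px, so the framed one is the smallest and is the one meant. Next I need the reader's pose.

Run:
```python
from h import *
m=manip.camera_model("top");s=manip.camera_model("side")
t=cv2.imread("pics/top0.png")
f=lambda cx,cy:(240+cx/3,185+cy/3)
for n,c,z in(("FL",(139,283),40),("FR",(306,289),40),("BL",(146,108),40),("BR",(311,110),40),("line0",(222.5,275),40),("line1",(229,115),40),("orange",(231,40),100),("slot top",(235,0),100)):
    print(n,onz(m,*f(*c),z).round(1))
# white line fit by subpixel peak
g=cv2.cvtColor(t,cv2.COLOR_BGR2GRAY).astype(float);P=[]
for v in range(228,274,2):
    r=g[v,308:324];b=np.median(r);w=np.clip(r-b-8,0,None)
    if w.sum()>5:P.append(onz(m,308+(w*np.arange(16)).sum()/w.sum(),v,40)[:2])
P=np.array(P);k=np.polyfit(P[:,0],P[:,1],1);print("line y=kx+c",k,"yaw",np.arctan(k[0]),"resid",np.std(P[:,1]-np.polyval(k,P[:,0])))
S=[]
for v in range(176,206,2):
    r=g[v,308:328];w=np.clip(np.median(r)-25-r,0,None)
    if w.sum()>5:S.append(onz(m,308+(w*np.arange(20)).sum()/w.sum(),v,100)[:2])
S=np.array(S);print("slot",S[[0,-1]].round(1),np.polyfit(S[:,0],S[:,1],1))
def tri(a,b):
    p,d=ray(m,*a);q,e=ray(s,*b);d/=np.linalg.norm(d);e/=np.linalg.norm(e)
    A=np.c_[d,-e];x=np.linalg.lstsq(A,q-p,rcond=None)[0];X,Y=p+d*x[0],q+e*x[1];return((X+Y)/2).round(1),np.linalg.norm(X-Y).round(1)
print("lug",tri((269.1,207.6),(316.5,193.5)),onz(m,269.1,207.6,132).round(1))
print("fin",onz(m,315.8,210.5,136).round(1))
print("green",onz(m,488.3,303.5,34).round(1),"tray",onz(m,196,303,15).round(1))
# tray outline at rim
h=cv2.cvtColor(t,cv2.COLOR_BGR2HSV);kk=cv2.inRange(h,(71,90,30),(90,255,255));kk[:,:150]=0;kk[:262]=0
r=cv2.minAreaRect(np.argwhere(kk>0)[:,::-1].astype(np.float32));print("tray box",[onz(m,*c,22)[:2].round() for c in cv2.boxPoints(r)])
# green gauge: handle + blade line
kg=cv2.inRange(h,(50,130,40),(70,255,255));kg[:290]=0;r=cv2.minAreaRect(np.argwhere(kg>0)[:,::-1].astype(np.float32));print(cv2.boxPoints(r).round(1).tolist(),[onz(m,*c,34)[:2].round(1) for c in cv2.boxPoints(r)])
print("blade tip", onz(m,486.5,260,4).round(1))
```

```text
FL [474.1  85.7  40. ]
FR [467.3 -44.3  40. ]
BL [613.5  79.4  40. ]
BR [609.6 -51.5  40. ]
line0 [479.3  20.5  40. ]
line1 [606.7  13.6  40. ]
orange [652.6  10.6 100. ]
slot top [684.1   7.  100. ]
line y=kx+c [-0.05937532 50.50582057] yaw -0.05930569519060476 resid 0.2637685970545816
slot [[705.6   8.7]
 [639.3  12.7]] [-0.06349196 53.42048372]
lug (array([625.3, 117.4, 130.9]), np.float64(0.1)) [625.  117.3 132. ]
fin [615.6  13.3 136. ]
green [ 410.6 -383.4   34. ] tray [424.1 301.8  15. ]
tray box [array([501., 386.]), array([507., 233.]), array([348., 222.]), array([342., 371.])]
[[483.5, 313.79998779296875], [485.1000061035156, 294.3999938964844], [492.70001220703125, 295.1000061035156], [491.1000061035156, 314.3999938964844]] [array([ 387.1, -370.7]), array([ 431.8, -377.5]), array([ 430. , -395.1]), array([ 385.3, -388.2])]
blade tip [ 516.8 -394.9    4. ]
```

```bash
cat >> h.py <<'E'
M=np.array([620.5,13.9,40.]);YAW=-0.060
def rw(x,y,z):  # reader mm rel. mouth -> world
    return M+R.from_euler("z",YAW).apply([x,y,z])
def go(P,ang):  # shift (m) in tool axes and turn (deg) from the present pose; ang = world angle of tool y, deg
    s=manip.sense();r=R.from_quat(s["ee_rot"]);y=r.apply([0,1,0]);a=np.degrees(np.arctan2(y[1],y[0]))
    return (r.inv().apply(np.array(P)-s["position"])/1000).round(4),round(-(ang-a),1)
E
python3 - <<'E'
from h import *
print(go((605.5,120.5,243),80.9),go((605.5,120.5,142),80.9))
E
```

```text
(array([-5.407e-01, -2.513e-01,  1.000e-04]), np.float64(-8.5)) (array([-0.5407, -0.2511,  0.1011]), np.float64(-8.5))
```

Emit:
{"name": "step_arm", "arguments": {
  "moves": [
    [[-0.06,-0.028,0],0],
    [[-0.114,-0.053,0],-2],
    [[-0.168,-0.078,0],-4],
    [[-0.222,-0.103,0],-6],
    [[-0.276,-0.128,0],-8.5],
    [[-0.33,-0.153,0],-8.5],
    [[-0.384,-0.178,0],-8.5],
    [[-0.438,-0.203,0],-8.5],
    [[-0.492,-0.229,0],-8.5],
    [[-0.54,-0.251,0],-8.5]
  ],
  "fingers": -1
}}

```text
clock: 1.35
position: [606.4, 119.5, 243.1]
ee_rot: [0.08, 0.997, -0.0, -0.0]
force: [0.5, -0.1, -0.1]
finger_gap: 0.9
grip_force: 0.0
```

Run:
```python
from h import *
s=manip.sense();print(s["position"],s["clock"],s["finger_gap"])
w=manip.read_camera("wrist");print(manip.camera_model("wrist"));t=manip.read_camera("top")
cv2.imwrite("pics/w1.png",w[:,:,::-1]);cv2.imwrite("pics/t1.png",t[:,:,::-1])
print(go((605.5,120.5,142),80.9))
```

```text
[606.3547757 119.4723953 243.0964577] 1.35 0.9408994668438171
{'camera_matrix': array([[371.64829954,   0.        , 317.21787645],
       [  0.        , 371.64829954, 241.13529298],
       [  0.        ,   0.        ,   1.        ]]), 'position': array([528.4895913 , 129.06592509, 382.94768333]), 'orientation': array([-0.11694064, -0.09719002,  0.63980899,  0.75334151])}
(array([0.0034, 0.0032, 0.1002]), np.float64(-0.3))
```

View pics/w1.png

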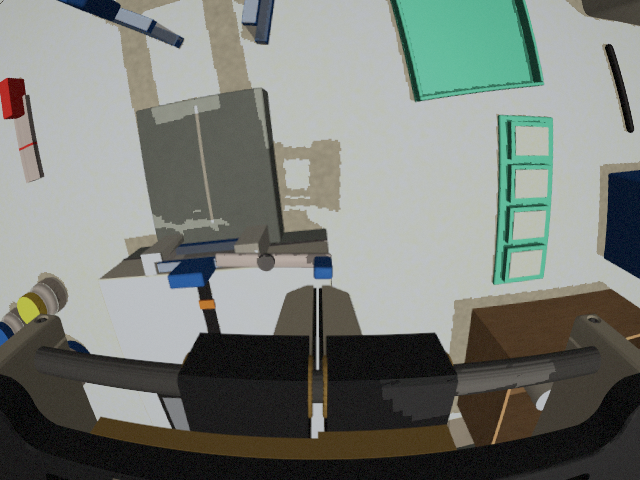

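The wrist picture shows the lug top at (323,262), the pivot at (265,262), the fin at (190,273) and the white line from (197,107) to (212,222). I'll cast rays to refine the positions.

```bash
cat >> h.py <<'E'
def fish(m,u,v,z):
    K=np.array(m["camera_matrix"]);a=np.array([(u-K[0,2])/K[0,0],(v-K[1,2])/K[1,1]]);th=np.hypot(*a)
    d=np.array([a[0]/th*np.sin(th),-a[1]/th*np.sin(th),-np.cos(th)]);p=np.array(m["position"]);d=R.from_quat(m["orientation"]).apply(d)
    return p+d*(z-p[2])/d[2]
def rd(P): return R.from_euler("z",-YAW).apply(np.array(P)-M).round(1)
E
python3 - <<'E'
from h import *
s=manip.sense();print(s["position"],s["ee_rot"]);m=manip.camera_model("wrist")
print(m["position"])
for n,u,v,z in(("lugtop",323,259,132),("line a",197,107,40),("line b",212,222,40),("fin top",191,268,136),("pivot",265,262,112),("shelf FL",265,89,40),("shelf FR",137,110,40),("orange",208,304,100)):
    P=fish(m,u,v,z);print(n,P.round(1),rd(P))
print(go((605.5,120.5,142),80.9))
E
```

```text
[608.35471068 116.93698948 242.22249044] [ 8.20992138e-02  9.96623838e-01 -7.97452598e-04  9.84191746e-05]
[526.38648672 131.3215336  382.9367083 ]
lugtop [617.6 120.  132. ] [ -9.3 105.7  92. ]
line a [483.8  23.6  40. ] [-137.     1.5    0. ]
line b [595.8  14.8  40. ] [-24.7  -0.6   0. ]
fin top [607.8  22.3 136. ] [-13.2   7.6  96. ]
pivot [620.   73.8 112. ] [-4.1 59.8 72. ]
shelf FL [481.4  90.   40. ] [-143.4   67.6    0. ]
shelf FR [470.4 -39.1  40. ] [-146.7  -61.9    0. ]
orange [654.9  12.3 100. ] [34.5  0.4 60. ]
(array([0.0034, 0.0032, 0.1002]), np.float64(-0.3))
```

Emit:
{"name": "step_arm", "arguments": {
  "moves": [
    [[0.007,0.003,0.03],0],
    [[0.007,0.003,0.06],0],
    [[0.007,0.003,0.085],0],
    [[0.007,0.003,0.1],0],
    [[0.007,0.003,0.1],0],
    [[0.007,0.003,0.1],0]
  ]
}}

```text
clock: 2.2
position: [599.3, 125.6, 144.7]
ee_rot: [0.08, 0.997, 0.0, 0.001]
force: [1.1, -1.0, 0.6]
finger_gap: 0.5
grip_force: 0.0
```

Run:
```python
from h import *
for th in (.2,.5,.8,1.1,1.4,1.55):
    L=np.array([-6+45*np.sin(th),60+45*np.cos(th)]);t=np.array([np.cos(th),-np.sin(th)]);p=L-t*12
    print(th,go(rw(*p,102),86.6-np.degrees(th)))
s=manip.sense();print(s["position"],s["force"],rd(s["position"]))
```

```text
0.2 (array([-0.0193, -0.0019,  0.0027]), np.float64(5.7))
0.5 (array([-0.0332, -0.0017,  0.0027]), np.float64(22.9))
0.8 (array([-0.0466, -0.0057,  0.0027]), np.float64(40.1))
1.1 (array([-0.0581, -0.0135,  0.0027]), np.float64(57.3))
1.4 (array([-0.0669, -0.0243,  0.0028]), np.float64(74.5))
1.55 (array([-0.07  , -0.0305,  0.0028]), np.float64(83.1))
[599.29763181 125.63698771 144.65981449] [ 1.1076257  -0.9672298   0.57244832] [-27.9 110.3 104.7]
```

Emit:
{"name": "step_arm", "arguments": {
  "moves": [
    [[-0.01,-0.002,0.002],3],
    [[-0.019,-0.002,0.002],6],
    [[-0.026,-0.002,0.002],14],
    [[-0.033,-0.002,0.002],23],
    [[-0.04,-0.004,0.002],31],
    [[-0.0465,-0.006,0.002],40],
    [[-0.053,-0.0095,0.002],49],
    [[-0.058,-0.0135,0.002],57],
    [[-0.063,-0.019,0.002],66],
    [[-0.067,-0.024,0.002],74]
  ]
}}

```text
clock: 3.45
position: [661.5, 91.3, 143.0]
ee_rot: [0.665, 0.747, 0.001, 0.0]
force: [-0.9, 1.4, -0.7]
finger_gap: 0.6
grip_force: 0.6
```

Run:
```python
from h import *
th=1.53;L=np.array([-6+45*np.sin(th),60+45*np.cos(th)]);t=np.array([np.cos(th),-np.sin(th)]);p=L-t*12
s=manip.sense();print(s["position"],s["force"],rd(s["position"]),go(rw(*p,102),86.6-np.degrees(th)))
```

```text
[661.45470427  91.34254674 142.96799482] [-0.89343848  1.40810794 -0.74600186] [ 36.2  79.8 103. ] (array([-0.0062,  0.0012,  0.001 ]), np.float64(7.7))
```

Finish the push, back off in the +y direction, then rise.

Emit:
{"name": "step_arm", "arguments": {
  "moves": [
    [[-0.004,0.001,0],4],
    [[-0.007,0.001,0],7],
    [[-0.008,0.001,0],7],
    [[-0.008,0.001,0],7],
    [[0.015,0.001,0],7],
    [[0.03,0.001,-0.03],7],
    [[0.03,0.001,-0.09],7],
    [[0.03,0.001,-0.1],7],
    [[0.03,0.001,-0.1],7],
    [[0.03,0.001,-0.1],7]
  ]
}}

```text
clock: 4.7
position: [657.6, 121.1, 239.9]
ee_rot: [0.708, 0.706, -0.001, -0.001]
force: [-0.8, 0.1, 0.1]
finger_gap: 0.2
grip_force: 0.0
```

Run:
```python
from h import *
print(manip.sense()["position"],manip.sense()["dq"].round(3))
m=manip.camera_model("top");t=manip.read_camera("top");cv2.imwrite("pics/t2.png",t[:,:,::-1])
h=cv2.cvtColor(t,cv2.COLOR_RGB2HSV);k=cv2.inRange(h,(100,110,40),(125,255,255))[185:240,255:345]
N,l,st,ce=cv2.connectedComponentsWithStats(k)
for i in range(1,N):
    if st[i,4]>8:
        c=ce[i]+[255,185];print(c.round(1),st[i].tolist(),rd(onz(m,*c,132)),rd(onz(m,*c,136)))
print(go(rw(-9,0,180),86.6))
```

```text
[657.60463413 121.11348774 239.94288761] [-0.004  0.014  0.005  0.002  0.001 -0.002]
[290. 191.] [34, 3, 3, 7, 19] [38.4 59.  92. ] [37.3 58.7 96. ]
[315.5 212. ] [55, 23, 12, 8, 83] [-7.2 -0.3 92. ] [-8.1 -0.4 96. ]
(array([-0.1067, -0.0457,  0.0198]), np.float64(-86.7))
```

The lug is at (290,191), which is reader (38,59), so the tab is fully aside (ideal is 39,60). The fin is at reader (-8,0).

Emit:
{"name": "step_arm", "arguments": {
  "moves": [
    [[-0.01,-0.005,0],-10],
    [[-0.025,-0.01,0],-20],
    [[-0.04,-0.018,0],-30],
    [[-0.055,-0.025,0],-40],
    [[-0.07,-0.032,0],-50],
    [[-0.085,-0.038,0],-60],
    [[-0.1,-0.043,0],-70],
    [[-0.107,-0.046,0],-80],
    [[-0.107,-0.046,0.01],-86.7],
    [[-0.107,-0.046,0.02],-86.7]
  ],
  "fingers": 0.08
}}

```text
clock: 6.0
position: [611.6, 13.9, 219.9]
ee_rot: [0.031, 1.0, 0.0, -0.001]
force: [0.2, -0.3, -0.1]
finger_gap: 50.1
grip_force: 0.0
```

Emit:
{"name": "step_arm", "arguments": {
  "moves": [
    [[0,0,0],0],
    [[0,0,0],0],
    [[0,0,0],0]
  ]
}}

```text
clock: 6.38
position: [612.5, 14.2, 222.0]
ee_rot: [0.03, 1.0, -0.0, 0.0]
force: [0.2, 0.1, 0.3]
finger_gap: 50.2
grip_force: 0.0
```

Run:
```python
from h import *
s=manip.sense();print(s["clock"],s["position"],rd(s["position"]),s["finger_gap"],go(rw(-8.5,0,89),86.6))
m=manip.camera_model("wrist");w=manip.read_camera("wrist");cv2.imwrite("pics/w2.png",w[:,:,::-1])
P=fish(m,200,100,40)
h=cv2.cvtColor(w,cv2.COLOR_RGB2HSV);k=cv2.inRange(h,(100,110,30),(125,255,255));N,l,st,ce=cv2.connectedComponentsWithStats(k)
for i in range(1,N):
    if st[i,4]>60: print(ce[i].round(),st[i].tolist(),rd(fish(m,*ce[i],136)))
```

```text
6.375 [612.4653094   14.1899603  222.00509091] [ -8.   -0.2 182. ] 50.20672604840786 (array([0.0005, 0.0002, 0.093 ]), np.float64(-0.1))
[387.  17.] [382, 2, 14, 22, 61] [-162.9   42.5   96. ]
[319. 224.] [280, 223, 79, 3, 217] [-31.7   1.1  96. ]
[320. 255.] [273, 239, 100, 33, 1404] [-11.1   2.2  96. ]
[ 21. 311.] [8, 295, 30, 34, 678] [  45.5 -266.7   96. ]
[104. 327.] [90, 323, 25, 11, 132] [  51.9 -170.9   96. ]
[ 88. 392.] [82, 382, 13, 22, 128] [ 127.6 -213.7   96. ]
```

View pics/w2.png

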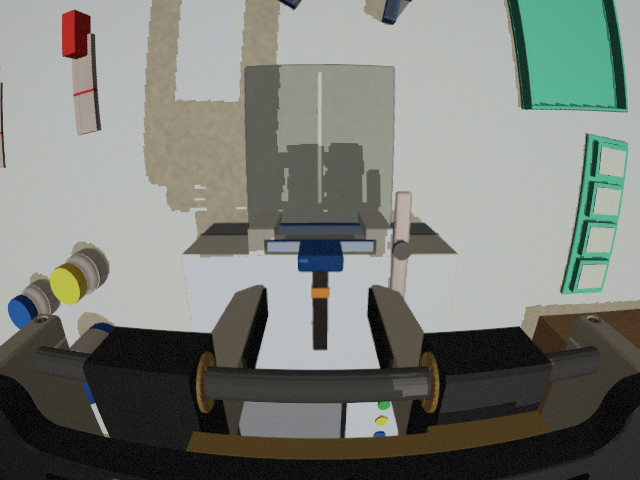

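The fin at (320,258) lies midway between the fingers, and the tab at (400,245) is aside. I'll descend and grip.

Emit:
{"name": "step_arm", "arguments": {
  "moves": [
    [[0,0,0.03],0],
    [[0,0,0.06],0],
    [[0,0,0.08],0],
    [[0,0,0.092],0],
    [[0,0,0.092],0],
    [[0,0,0.092],0]
  ]
}}

```text
clock: 7.18
position: [612.9, 14.0, 130.7]
ee_rot: [0.03, 1.0, -0.0, 0.001]
force: [-0.6, -0.2, -0.3]
finger_gap: 50.2
grip_force: 0.0
```

Emit:
{"name": "step_arm", "arguments": {
  "moves": [
    [[0,0,0],0],
    [[0,0,0],0],
    [[0,0,0],0],
    [[0,0,0],0],
    [[0,0,0],0]
  ],
  "fingers": -1
}}

```text
clock: 7.8
position: [612.5, 14.2, 130.1]
ee_rot: [0.03, 1.0, 0.0, 0.0]
force: [-0.1, 0.5, 3.9]
finger_gap: 30.1
grip_force: 30.0
```

Emit:
{"name": "step_arm", "arguments": {
  "moves": [
    [[0,0,-0.01],0],
    [[0,0,-0.025],0],
    [[0,0,-0.045],0],
    [[0,0,-0.065],0],
    [[0,0,-0.085],0],
    [[0,0,-0.11],0],
    [[0,0,-0.13],0],
    [[0,0,-0.13],0],
    [[0,0,-0.13],0]
  ]
}}

```text
clock: 8.93
position: [611.9, 14.1, 259.2]
ee_rot: [0.03, 1.0, 0.0, -0.0]
force: [0.0, 0.2, -1.6]
finger_gap: 29.7
grip_force: 30.0
```

Run:
```python
from h import *
s=manip.sense();print(s["clock"],s["position"],s["finger_gap"],s["force"])
print(go((424.5,303,260),86.6))
```

```text
8.925 [611.87171168  14.11407519 259.18288076] 29.655563674219184 [ 0.02160094  0.24934768 -1.5601902 ]
(array([ 0.2044,  0.2771, -0.0007]), np.float64(-0.0))
```

Emit:
{"name": "step_arm", "arguments": {
  "moves": [
    [[0.018,0.025,0],0],
    [[0.045,0.061,0],0],
    [[0.072,0.098,0],0],
    [[0.1,0.136,0],0],
    [[0.128,0.174,0],0],
    [[0.156,0.212,0],0],
    [[0.181,0.246,0],0],
    [[0.197,0.267,0],0],
    [[0.2045,0.277,0],0],
    [[0.2045,0.277,0.01],0]
  ]
}}

```text
clock: 10.18
position: [424.8, 303.2, 249.4]
ee_rot: [0.029, 1.0, 0.0, 0.0]
force: [1.1, 0.0, -1.1]
finger_gap: 29.6
grip_force: 30.0
```

Emit:
{"name": "step_arm", "arguments": {
  "moves": [
    [[0,0,0.03],0],
    [[0,0,0.06],0],
    [[0,0,0.09],0],
    [[0,0,0.12],0],
    [[0,0,0.138],0],
    [[0,0,0.147],0],
    [[0,0,0.147],0],
    [[0,0,0.147],0]
  ]
}}

```text
clock: 11.18
position: [425.4, 302.8, 103.3]
ee_rot: [0.03, 1.0, 0.0, 0.001]
force: [1.6, 0.4, -0.6]
finger_gap: 30.0
grip_force: 30.0
```

Run:
```python
from h import *
s=manip.sense();print(s["clock"],s["position"],s["finger_gap"],s["force"])
im=np.hstack([manip.read_camera("side")[150:300,130:330],manip.read_camera("wrist")[100:400:2,150:550:2]])
cv2.imwrite("pics/s3.png",cv2.resize(im[:,:,::-1],None,fx=2,fy=2))
```

```text
11.175 [425.44301315 302.81330796 103.27970318] 29.955472351745513 [ 1.59174029  0.38052854 -0.64235491]
```

View pics/s3.png

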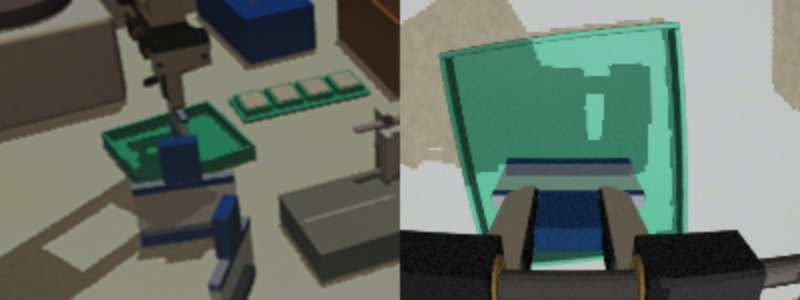

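The cover hangs upright in the middle of the tray, bottom edge a few mm above the floor. I'll lower it to contact.

Emit:
{"name": "step_arm", "arguments": {
  "moves": [
    [[0,0,0.004],0],
    [[0,0,0.007],0],
    [[0,0,0.008],0],
    [[0,0,0.008],0]
  ]
}}

```text
clock: 11.78
position: [424.6, 302.9, 94.5]
ee_rot: [0.03, 1.0, -0.0, -0.0]
force: [0.3, 0.7, -0.2]
finger_gap: 29.9
grip_force: 30.0
```

Emit:
{"name": "step_arm", "arguments": {
  "moves": [
    [[0,0,0.001],0],
    [[0,0,0.002],0],
    [[0,0,0.002],0]
  ]
}}

```text
clock: 12.15
position: [425.0, 303.1, 94.0]
ee_rot: [0.03, 1.0, 0.0, 0.001]
force: [-2.7, -1.3, 9.5]
finger_gap: 29.6
grip_force: 30.0
```

Contact at 9.5 N. Release, rise, and look.

Emit:
{"name": "step_arm", "arguments": {
  "moves": [
    [[0,0,-0.001],0],
    [[0,0,-0.001],0],
    [[0,0,-0.001],0],
    [[0,0,-0.001],0],
    [[0,0,-0.02],0],
    [[0,0,-0.06],0],
    [[0,0,-0.11],0],
    [[0,0,-0.15],0],
    [[0,0,-0.15],0]
  ],
  "fingers": 0.2
}}

```text
clock: 13.28
position: [426.5, 303.7, 246.1]
ee_rot: [0.03, 1.0, 0.002, 0.003]
force: [0.0, 0.4, -0.2]
finger_gap: 55.3
grip_force: 0.0
```

Run:
```python
from h import *
s=manip.sense();print(s["clock"],s["position"])
m=manip.camera_model("top");t=manip.read_camera("top");sd=manip.read_camera("side");w=manip.read_camera("wrist")
cv2.imwrite("pics/s4.png",cv2.resize(np.hstack([sd[150:300,130:330],w[100:400:2,150:550:2]])[:,:,::-1],None,fx=2,fy=2));cv2.imwrite("pics/t4.png",t[:,:,::-1])
h=cv2.cvtColor(t,cv2.COLOR_RGB2HSV);k=cv2.inRange(h,(50,130,40),(70,255,255));k[:290]=0;k[:,:470]=0
r=cv2.minAreaRect(np.argwhere(k>0)[:,::-1].astype(np.float32));print(r,onz(m,*r[0],34).round(1))
# blade: pixels not bench, above handle
g=t.astype(int);
for v in range(256,296,4):print(v,g[v,476:500:1].sum(1).tolist())
print(go((409,-383,250),84))
```

```text
13.275 [426.46558397 303.68855245 246.12688357]
((488.0, 304.5), (19.0, 8.0), 90.0) [ 408.3 -382.5   34. ]
256 [471, 469, 470, 463, 466, 470, 465, 471, 471, 468, 472, 469, 473, 471, 474, 474, 479, 476, 477, 477, 472, 479, 474, 473]
260 [474, 473, 472, 463, 422, 359, 384, 390, 403, 404, 401, 404, 402, 410, 399, 414, 427, 451, 468, 472, 478, 477, 471, 472]
264 [477, 473, 473, 457, 413, 349, 370, 385, 394, 382, 394, 393, 388, 386, 391, 397, 418, 450, 466, 469, 470, 474, 471, 474]
268 [473, 468, 472, 466, 427, 369, 372, 387, 387, 385, 390, 388, 386, 381, 382, 398, 423, 457, 471, 475, 471, 477, 472, 473]
272 [471, 472, 470, 440, 386, 351, 372, 383, 384, 391, 388, 391, 386, 384, 386, 391, 424, 459, 476, 472, 471, 479, 471, 476]
276 [471, 475, 466, 439, 370, 322, 341, 348, 351, 363, 364, 366, 368, 369, 377, 387, 422, 458, 464, 467, 470, 464, 462, 475]
280 [472, 472, 473, 436, 376, 350, 375, 382, 375, 382, 387, 389, 378, 372, 383, 392, 426, 455, 468, 463, 467, 468, 469, 470]
284 [470, 470, 465, 426, 362, 354, 375, 383, 388, 383, 383, 388, 386, 382, 384, 402, 429, 465, 478, 473, 468, 472, 475, 470]
288 [473, 471, 462, 434, 383, 381, 392, 389, 385, 386, 395, 393, 388, 388, 394, 412, 437, 461, 471, 474, 472, 468, 472, 477]
292 [469, 474, 468, 426, 365, 374, 394, 388, 387, 381, 389, 385, 385, 377, 387, 393, 413, 451, 472, 474, 472, 468, 473, 479]
(array([-0.0261, -0.6852, -0.0079]), np.float64(2.6))
```

View pics/s4.png

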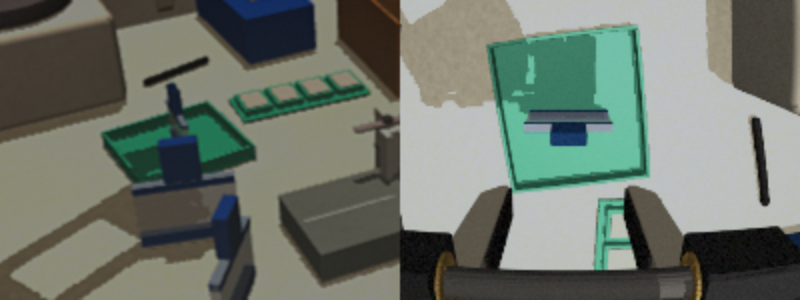

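The cover stands upright and free, inside the tray. Now to the green gauge.

Emit:
{"name": "step_arm", "arguments": {
  "moves": [
    [[-0.001,-0.04,0],0],
    [[-0.003,-0.1,0],0],
    [[-0.006,-0.16,0],0],
    [[-0.009,-0.22,0],0],
    [[-0.011,-0.28,0],0],
    [[-0.013,-0.34,0],0],
    [[-0.016,-0.4,0],0],
    [[-0.018,-0.46,0],0],
    [[-0.02,-0.52,0],2.6],
    [[-0.022,-0.56,0],2.6]
  ]
}}

```text
clock: 14.68
position: [411.9, -259.6, 240.7]
ee_rot: [0.054, 0.999, 0.001, -0.001]
force: [0.5, 0.7, -0.0]
finger_gap: 55.8
grip_force: 0.0
```

Emit:
{"name": "step_arm", "arguments": {
  "moves": [
    [[0.025,-0.05,0],0],
    [[0.025,-0.1,0],0],
    [[0.025,-0.125,0],0],
    [[0.025,-0.125,0],0],
    [[0.025,-0.125,0],0]
  ]
}}

```text
clock: 15.3
position: [375.3, -377.6, 241.9]
ee_rot: [0.052, 0.999, 0.001, -0.0]
force: [0.0, -0.1, 0.3]
finger_gap: 55.5
grip_force: 0.0
```

Run:
```python
from h import *
s=manip.sense();print(s["clock"],s["position"],s["dq"].round(3))
m=manip.camera_model("wrist");w=manip.read_camera("wrist");cv2.imwrite("pics/w5.png",w[:,:,::-1])
h=cv2.cvtColor(w,cv2.COLOR_RGB2HSV)
for lo,hi,z in(((50,110,30),(70,255,255),34),((0,140,60),(8,255,255),4)):
    k=cv2.inRange(h,lo,hi);N,l,st,ce=cv2.connectedComponentsWithStats(k)
    for i in range(1,N):
        if st[i,4]>40: r=cv2.minAreaRect(np.argwhere(l==i)[:,::-1].astype(np.float32));print(z,ce[i].round(1),st[i].tolist(),np.round(r[1]),fish(m,*ce[i],z).round(1))
print(go((409,-383,250),84))
```

```text
15.3 [ 375.25201729 -377.56999463  241.87221688] [ 0.01  -0.016  0.002 -0.001  0.001 -0.002]
34 [313.3 244.9] [305, 218, 18, 54, 897] [53. 17.] [ 404.1 -383.5   34. ]
4 [461.1 215.1] [445, 190, 26, 52, 853] [52. 23.] [ 396.6 -219.5    4. ]
4 [453. 269.] [442, 267, 24, 5, 46] [ 3. 23.] [ 459.5 -228.6    4. ]
4 [315.9 295.5] [304, 295, 23, 2, 42] [ 1. 22.] [ 473.5 -388.3    4. ]
(array([-0.034 , -0.0021, -0.0078]), np.float64(0.0))
```

View pics/w5.png

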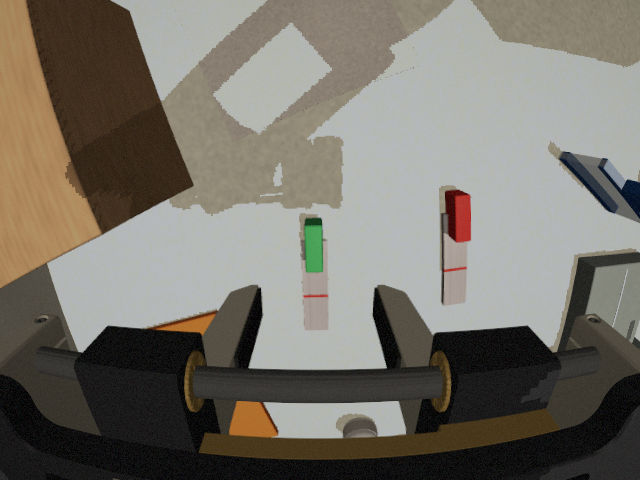

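Green handle at (313,245), its red line at (316,296), the tip at about (316,330). The red gauge at (458,215) is well to the side.

Run:
```python
from h import *
m=manip.camera_model("wrist")
a=fish(m,316.5,329.5,4);b=fish(m,315.9,295.8,4);c=fish(m,315,273,4);print(a,b,c)
for Q in(b,c):print(np.arctan2((a-Q)[1],(a-Q)[0]))
print(fish(m,315,271,34),fish(m,313,218.5,34))
d=(a-c)/np.linalg.norm(a-c);print("handle from tip",a-110*d)
for z in (120,28):print(go((408.5,-383,z),85))
```

```text
[ 518.4967698  -392.33080472    4.        ] [ 474.27194511 -388.38040905    4.        ] [ 446.46752633 -386.45025618    4.        ]
-0.08908885381605844
-0.08146046110667937
[ 432.13477445 -384.7981252    34.        ] [ 377.70726687 -380.98704964   34.        ]
handle from tip [ 408.86153739 -383.3800609     4.        ]
(array([-0.0336, -0.0023,  0.1222]), np.float64(-1.0))
(array([-0.0336, -0.0025,  0.2142]), np.float64(-1.0))
```

Emit:
{"name": "step_arm", "arguments": {
  "moves": [
    [[-0.018,-0.002,0.02],0],
    [[-0.0335,-0.002,0.06],-1],
    [[-0.0335,-0.002,0.1],-1],
    [[-0.0335,-0.002,0.14],-1],
    [[-0.0335,-0.002,0.17],-1],
    [[-0.0335,-0.002,0.195],-1],
    [[-0.0335,-0.002,0.208],-1],
    [[-0.0335,-0.002,0.212],-1],
    [[-0.0335,-0.002,0.212],-1]
  ]
}}

```text
clock: 16.48
position: [408.7, -384.7, 31.3]
ee_rot: [0.044, 0.999, -0.0, 0.0]
force: [0.6, 0.1, 0.2]
finger_gap: 55.9
grip_force: 0.0
```

Emit:
{"name": "step_arm", "arguments": {
  "moves": [
    [[0,0,0],0],
    [[0,0,0],0],
    [[0,0,0],0],
    [[0,0,0],0],
    [[0,0,0],0],
    [[0,0,0],0]
  ],
  "fingers": -1
}}

```text
clock: 17.23
position: [408.2, -384.7, 30.8]
ee_rot: [0.044, 0.999, -0.0, -0.0]
force: [-0.5, 2.3, 1.9]
finger_gap: 17.7
grip_force: 30.0
```

Emit:
{"name": "step_arm", "arguments": {
  "moves": [
    [[0,0,-0.02],0],
    [[0,0,-0.06],0],
    [[0,0,-0.1],0],
    [[0,0,-0.14],0],
    [[0,0,-0.15],0],
    [[0,0,-0.15],0]
  ]
}}

```text
clock: 17.98
position: [408.2, -384.5, 180.3]
ee_rot: [0.044, 0.999, -0.0, 0.0]
force: [0.1, -0.4, -1.9]
finger_gap: 17.7
grip_force: 30.0
```

Run:
```python
from h import *
s=manip.sense();print(s["clock"],s["position"],s["finger_gap"])
print(go(rw(-150,0,130),86.6))
m=manip.camera_model("wrist");w=manip.read_camera("wrist");cv2.imwrite("pics/w6.png",w[:,:,::-1])
```

```text
17.975 [ 408.15855868 -384.52412365  180.2973207 ] 17.693656367741802
(array([-0.0266,  0.4113,  0.0103]), np.float64(-1.6))
```

Emit:
{"name": "step_arm", "arguments": {
  "moves": [
    [[-0.005,0.025,0],0],
    [[-0.01,0.07,0],0],
    [[-0.015,0.12,0],0],
    [[-0.02,0.17,0],0],
    [[-0.024,0.22,0],-1.6],
    [[-0.0266,0.27,0],-1.6],
    [[-0.0266,0.32,0],-1.6],
    [[-0.0266,0.37,0],-1.6],
    [[-0.0266,0.4,0],-1.6],
    [[-0.0266,0.411,0.01],-1.6]
  ]
}}

```text
clock: 19.27
position: [469.8, 25.1, 169.7]
ee_rot: [0.028, 1.0, 0.0, -0.001]
force: [-0.7, 0.0, -0.4]
finger_gap: 18.0
grip_force: 30.0
```

Emit:
{"name": "step_arm", "arguments": {
  "moves": [
    [[0,0,0.03],0],
    [[0,0,0.06],0],
    [[0,0,0.085],0],
    [[0,0,0.09],0],
    [[0,0,0.09],0]
  ]
}}

```text
clock: 19.9
position: [470.3, 22.3, 80.2]
ee_rot: [0.03, 1.0, 0.0, -0.001]
force: [-0.6, -0.5, -1.8]
finger_gap: 17.9
grip_force: 30.0
```

Run:
```python
from h import *
s=manip.sense();print(s["clock"],s["position"],rd(s["position"]),s["finger_gap"],s["force"],go(rw(-150,0,35),86.6))
m=manip.camera_model("wrist");w=manip.read_camera("wrist");t=manip.read_camera("top");cv2.imwrite("pics/w7.png",w[:,:,::-1])
b=cv2.resize(w[200:440,210:430],None,fx=2,fy=2)[:480];c=cv2.resize(t[180:300,270:360],None,fx=4,fy=4)
cv2.imwrite("pics/c7.png",np.hstack([b,c])[:,:,::-1])
```

```text
19.9 [470.33600817  22.32769977  80.24052784] [-150.4   -0.6   40.2] 17.92488499557975 [-0.6075958  -0.48436632 -1.81519516] (array([-0.0004,  0.0006,  0.0052]), np.float64(-0.1))
```

View pics/c7.png

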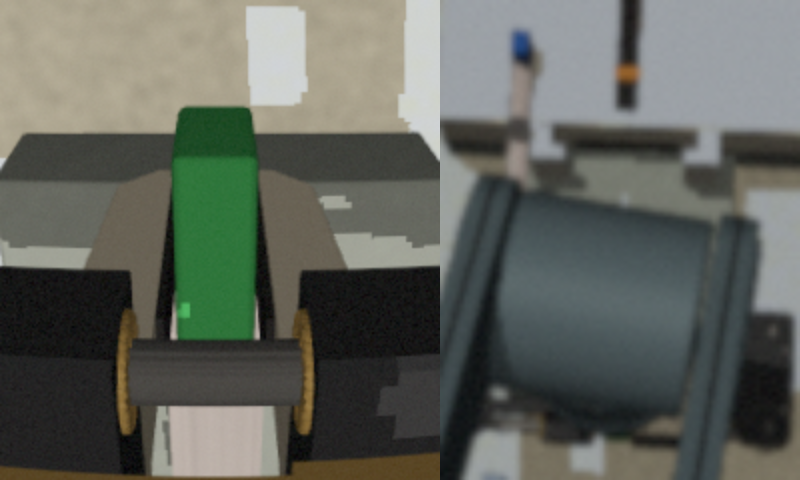

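The handle is at crop x 175–257 with the fingers flat on it, and the shelf front edge lies behind it. I'll check the sideways alignment numerically from the shelf corners and the handle.

Run:
```python
from h import *
m=manip.camera_model("wrist");w=cv2.imread("pics/w7.png").astype(int)
for x in(-150,-140,-130):
  for y in(65,-65):
    # expected pixel of shelf edge points
    P=rw(x,y,0);c=R.from_quat(m["orientation"]).inv().apply(P-m["position"]);K=m["camera_matrix"]
    v=np.array([c[0],-c[1]]);th=np.arctan2(np.hypot(*v),-c[2]);v=v/np.hypot(*v)*th;u,r=K[0,2]+K[0,0]*v[0],K[1,2]+K[0,0]*v[1]
    print(x,y,round(u,1),round(r,1),"row:",w[int(round(r)),int(u)-8:int(u)+9].sum(1).tolist())
h=cv2.cvtColor(w.astype(np.uint8),cv2.COLOR_BGR2HSV);g=cv2.inRange(h,(50,110,30),(75,255,255))
for v in range(265,325,10):
    c=np.where(g[v,250:400])[0]+250;print(v,c.min(),c.max(),rd(fish(m,c.min()-.5,v,83.4)),rd(fish(m,c.max()+.5,v,83.4)))
```

```text
-150 65 434.6 285.4 row: [180, 191, 196, 190, 205, 202, 235, 501, 609, 624, 625, 623, 624, 626, 624, 630, 629]
-150 -65 200.3 285.3 row: [630, 629, 629, 626, 626, 623, 626, 625, 627, 626, 625, 630, 632, 630, 631, 632, 629]
-140 65 432.5 301.5 row: [300, 304, 299, 309, 295, 297, 302, 298, 303, 293, 312, 483, 624, 624, 621, 626, 624]
-140 -65 202.4 301.4 row: [625, 629, 629, 629, 626, 628, 626, 628, 627, 624, 626, 627, 569, 354, 291, 310, 311]
-130 65 430.4 317.0 row: [307, 302, 307, 301, 300, 299, 309, 304, 307, 293, 264, 495, 615, 624, 627, 630, 630]
-130 -65 204.5 316.9 row: [627, 624, 622, 623, 626, 622, 624, 622, 627, 625, 627, 628, 592, 453, 320, 305, 302]
265 298 335 [-179.3   -8.    43.4] [-179.3    7.2   43.4]
275 297 337 [-175.    -8.5   43.4] [-175.     8.1   43.4]
285 296 338 [-170.6   -9.    43.4] [-170.6    8.6   43.4]
295 296 338 [-166.    -9.1   43.4] [-166.     8.7   43.4]
305 296 338 [-161.4   -9.2   43.4] [-161.4    8.8   43.4]
315 297 338 [-156.6   -8.9   43.4] [-156.6    8.9   43.4]
```

Both wrist pictures put the shelf centre line about 2 mm further +y than my top-camera value, while the handle itself sits at about 0. So shift +2.2 mm in y, then lower onto the shelf.

Emit:
{"name": "step_arm", "arguments": {
  "moves": [
    [[0,0.0022,0.003],0],
    [[0,0.0022,0.006],0],
    [[0,0.0022,0.008],0],
    [[0,0.0022,0.0085],0],
    [[0,0.0022,0.0085],0]
  ]
}}

```text
clock: 20.62
position: [470.9, 24.7, 72.1]
ee_rot: [0.03, 1.0, 0.0, -0.0]
force: [-0.8, 0.6, -1.5]
finger_gap: 17.9
grip_force: 30.0
```

Emit:
{"name": "step_arm", "arguments": {
  "moves": [
    [[0,0,0.0005],0],
    [[0,0,0.001],0],
    [[0,0,0.001],0]
  ]
}}

```text
clock: 21.0
position: [470.9, 24.6, 71.2]
ee_rot: [0.03, 1.0, -0.0, -0.0]
force: [0.2, 0.5, -1.4]
finger_gap: 17.7
grip_force: 30.0
```

Emit:
{"name": "step_arm", "arguments": {
  "moves": [
    [[0,0,0.0005],0],
    [[0,0,0.001],0],
    [[0,0,0.001],0]
  ]
}}

```text
clock: 21.38
position: [471.0, 24.6, 70.7]
ee_rot: [0.03, 1.0, -0.0, 0.0]
force: [-2.4, 0.3, 6.0]
finger_gap: 18.0
grip_force: 30.0
```

```bash
cat > al.py <<'E'
from h import *
s=manip.sense();print(s["clock"],s["position"],rd(s["position"]),s["force"])
m=manip.camera_model("wrist");w=manip.read_camera("wrist").astype(int);cv2.imwrite("pics/w8.png",w[:,:,::-1])
def px(P):
    c=R.from_quat(m["orientation"]).inv().apply(P-m["position"]);K=m["camera_matrix"];v=np.array([c[0],-c[1]]);th=np.arctan2(np.hypot(*v),-c[2]);v=v/np.hypot(*v)*th
    return K[0,2]+K[0,0]*v[0],K[1,2]+K[0,0]*v[1]
for x in(-140,-130,-120,-110):
    o=[]
    for y in(65,-65):
        u,r=px(rw(x,y,0));r=int(round(r));row=w[r,int(u)-14:int(u)+15].sum(1);row=row if y>0 else row[::-1]
        i=np.argmax(row>480);sub=i-(row[i]-480)/(row[i]-row[i-1]+1e-9);col=int(u)-14+sub if y>0 else int(u)+14-sub
        o.append(rd(fish(m,col,r,40))[1])
    print("shelf edges",x,o,np.mean(o))
h=cv2.cvtColor(w.astype(np.uint8),cv2.COLOR_RGB2HSV);g=cv2.inRange(h,(50,110,30),(75,255,255))
for v in range(295,320,8):
    c=np.where(g[v,250:400])[0]+250;z=s["position"][2]+3;a,b=rd(fish(m,c.min()-.5,v,z)),rd(fish(m,c.max()+.5,v,z));print("handle",v,a,b,(a[1]+b[1])/2)
E
python3 al.py
```

```text
21.375 [470.97083495  24.62505301  70.73039778] [-149.9    1.7   30.7] [-2.42126886  0.25191739  5.98121511]
shelf edges -140 [np.float64(66.2), np.float64(-62.1)] 2.0500000000000007
shelf edges -130 [np.float64(66.2), np.float64(-58.1)] 4.050000000000001
shelf edges -120 [np.float64(69.9), np.float64(-38.2)] 15.850000000000001
shelf edges -110 [np.float64(79.8), np.float64(3.5)] 41.65
handle 295 [-166.9   -6.6   33.7] [-166.9   11.    33.7] 2.2
handle 303 [-163.2   -6.7   33.7] [-163.3   11.1   33.7] 2.1999999999999997
handle 311 [-159.5   -6.8   33.7] [-159.5   11.2   33.7] 2.1999999999999997
handle 319 [-155.6   -6.5   33.7] [-155.6   11.3   33.7] 2.4000000000000004[ WARN:0@1.026] global loadsave.cpp:1063 imwrite_ Unsupported depth image for selected encoder is fallbacked to CV_8U.
```

The blade is down on the shelf (about 7 N) and centred, with the handle at 2.2 and the shelf at 2.05. I'll ease the pressure and advance.

Emit:
{"name": "step_arm", "arguments": {
  "moves": [
    [[-0.006,0,-0.0005],0],
    [[-0.014,0,-0.0005],0],
    [[-0.022,0,-0.0005],0],
    [[-0.03,0,-0.0005],0],
    [[-0.036,0,-0.0005],0],
    [[-0.039,0,-0.0005],0],
    [[-0.042,0,-0.0005],0],
    [[-0.045,0,-0.0005],0],
    [[-0.045,0,-0.0005],0]
  ]
}}

```text
clock: 22.55
position: [516.3, 21.9, 70.7]
ee_rot: [0.03, 1.0, -0.0, 0.0]
force: [-2.1, -0.4, 2.7]
finger_gap: 17.7
grip_force: 30.0
```

Emit:
{"name": "step_arm", "arguments": {
  "moves": [
    [[-0.002,0,0],0],
    [[-0.004,0,0],0],
    [[-0.006,0,0],0],
    [[-0.008,0,0],0],
    [[-0.01,0,0],0],
    [[-0.01,0,0],0]
  ]
}}

```text
clock: 23.3
position: [525.8, 21.4, 70.7]
ee_rot: [0.03, 1.0, 0.0, -0.0]
force: [-2.9, -0.2, 5.9]
finger_gap: 17.5
grip_force: 30.0
```

Emit:
{"name": "step_arm", "arguments": {
  "moves": [
    [[-0.0015,0,0],0],
    [[-0.003,0,0],0],
    [[-0.0045,0,0],0],
    [[-0.006,0,0],0],
    [[-0.006,0,0],0]
  ]
}}

```text
clock: 23.92
position: [531.7, 21.0, 70.8]
ee_rot: [0.03, 1.0, 0.0, -0.0]
force: [-3.6, 0.7, 4.7]
finger_gap: 17.5
grip_force: 30.0
```

Emit:
{"name": "step_arm", "arguments": {
  "moves": [
    [[-0.001,0,0],0],
    [[-0.002,0,0],0],
    [[-0.003,0,0],0],
    [[-0.004,0,0],0],
    [[-0.005,0,0],0],
    [[-0.006,0,0],0],
    [[-0.007,0,0],0],
    [[-0.008,0,0],0],
    [[-0.009,0,0],0],
    [[-0.009,0,0],0]
  ]
}}

```text
clock: 25.18
position: [537.5, 21.0, 70.7]
ee_rot: [0.03, 1.0, 0.0, -0.003]
force: [-12.8, 0.6, 14.1]
finger_gap: 17.5
grip_force: 30.0
```

```bash
python3 al.py 2>/dev/null | head -1
python3 - <<'E'
from h import *
m=manip.camera_model("top")
for n in("pics/top0.png","pics/t2.png",None):
    t=cv2.imread(n) if n else manip.read_camera("top")[:,:,::-1].copy()
    h=cv2.cvtColor(t,cv2.COLOR_BGR2HSV);k=cv2.inRange(h,(8,130,80),(22,255,255));k[:170]=0;k[215:]=0;k[:,:308]=0;k[:,330:]=0
    p=np.argwhere(k>0);print(n,len(p),p.mean(0).round(2) if len(p) else 0, rd(onz(m,p[:,1].mean(),p[:,0].mean(),100)) if len(p) else 0)
sd=manip.read_camera("side");w=manip.read_camera("wrist");t=t
a=cv2.resize(sd[180:300,250:370],(480,480),interpolation=cv2.INTER_CUBIC);b=cv2.resize(w[240:480,240:400],(320,480))
cv2.imwrite("pics/c9.png",np.hstack([a,b])[:,:,::-1])
E
```

```text
25.175 [537.49381871  20.97660242  70.69172666] [-83.3   2.1  30.7] [-12.81873178   0.61986759  14.10523871]
pics/top0.png 16 [197.5 316.5] [34.1 -0.2 60. ]
pics/t2.png 18 [198.   316.33] [32.9  0.2 60. ]
None 0 0 0
```

View pics/c9.png

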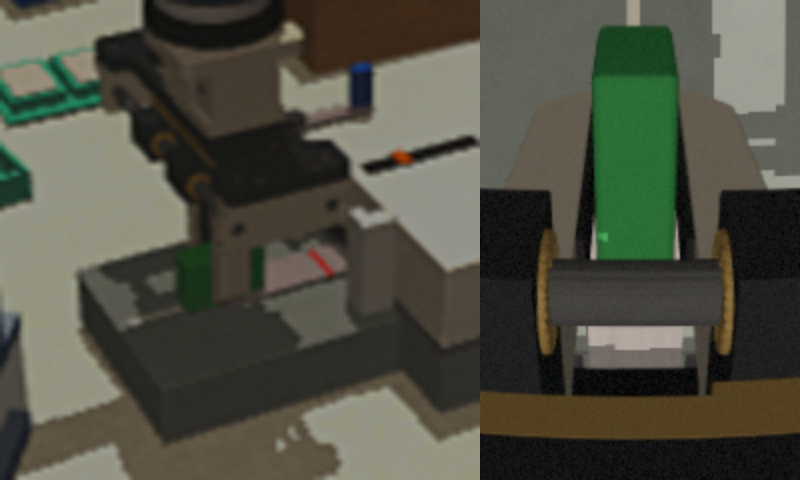

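```bash
cat > mark.py <<'E'
from h import *
import sys
m=manip.camera_model("side")
def mk(t):
    h=cv2.cvtColor(t,cv2.COLOR_BGR2HSV);k=cv2.inRange(h,(5,150,90),(20,255,255));k[:205]=0;k[232:]=0;k[:,:340]=0;k[:,375:]=0
    p=np.argwhere(k>0)[:,::-1];c=p.mean(0);return len(p),c.round(2),rd(onz(m,*c,100))
print("start",mk(cv2.imread("pics/side0.png")));print("now",mk(manip.read_camera("side")[:,:,::-1].copy()))
s=manip.sense();print(rd(s["position"]),s["force"],s["clock"],s["finger_gap"])
E
python3 mark.py
```

```text
start (11, array([348.73, 219.09]), array([35.1,  6.1, 60. ]))
now (11, array([350.27, 218.91]), array([38.8,  5.2, 60. ]))
[-83.3   2.1  30.7] [-12.39020797   1.08584305  14.1666613 ] 25.425 17.728019180790373
```

The mark has moved only about 4 mm, so the carriage isn't home yet. The extra resistance comes with 14 N of downward pressure on the shelf, so I'll lift slightly and go on.

Emit:
{"name": "step_arm", "arguments": {
  "moves": [
    [[0,0,-0.0005],0],
    [[0,0,-0.001],0],
    [[0,0,-0.001],0]
  ]
}}

```text
clock: 25.8
position: [539.5, 20.7, 70.8]
ee_rot: [0.03, 1.0, 0.0, -0.001]
force: [-3.8, 1.2, -1.8]
finger_gap: 17.9
grip_force: 30.0
```

Emit:
{"name": "step_arm", "arguments": {
  "moves": [
    [[-0.001,0,0],0],
    [[-0.002,0,0],0],
    [[-0.003,0,0],0],
    [[-0.003,0,0],0]
  ]
}}

```text
clock: 26.3
position: [543.6, 20.3, 71.3]
ee_rot: [0.03, 1.0, 0.0, -0.0]
force: [-3.7, 0.7, -2.4]
finger_gap: 18.2
grip_force: 30.0
```

Emit:
{"name": "step_arm", "arguments": {
  "moves": [
    [[-0.001,0,0],0],
    [[-0.002,0,0],0],
    [[-0.003,0,0],0],
    [[-0.003,0,0],0]
  ]
}}

```text
clock: 26.8
position: [547.0, 20.0, 71.7]
ee_rot: [0.03, 1.0, -0.0, 0.0]
force: [-3.2, 1.4, -2.4]
finger_gap: 17.9
grip_force: 30.0
```

Emit:
{"name": "step_arm", "arguments": {
  "moves": [
    [[-0.001,0,0.0004],0],
    [[-0.002,0,0.0005],0],
    [[-0.003,0,0.0005],0],
    [[-0.003,0,0.0005],0]
  ]
}}

```text
clock: 27.3
position: [547.9, 20.1, 71.3]
ee_rot: [0.03, 1.0, 0.0, -0.002]
force: [-11.8, 0.4, 3.6]
finger_gap: 17.6
grip_force: 30.0
```

```bash
python3 mark.py
```

```text
start (11, array([348.73, 219.09]), array([35.1,  6.1, 60. ]))
now (9, array([353.89, 217.78]), array([48.9,  5.8, 60. ]))
[-72.8   1.8  31.3] [-11.24000251   0.21580791   4.03222635] 27.35 17.81212597639027
```

Emit:
{"name": "step_arm", "arguments": {
  "moves": [
    [[-0.0005,0,-0.0005],0],
    [[-0.001,0,-0.0005],0],
    [[-0.001,0,-0.0005],0]
  ]
}}

```text
clock: 27.72
position: [548.0, 20.2, 71.5]
ee_rot: [0.03, 1.0, 0.0, -0.003]
force: [-14.1, 0.6, 4.7]
finger_gap: 17.9
grip_force: 30.0
```

It's solid now. As a last check against a jam, relieve the vertical load a little and see whether it advances.

Emit:
{"name": "step_arm", "arguments": {
  "moves": [
    [[0,0,-0.0007],0],
    [[0,0,-0.0007],0],
    [[0,0,-0.0007],0]
  ]
}}

```text
clock: 28.1
position: [548.1, 20.1, 71.9]
ee_rot: [0.03, 1.0, 0.0, -0.003]
force: [-11.6, 1.2, 1.9]
finger_gap: 18.1
grip_force: 30.0
```

```bash
python3 mark.py
```

```text
start (11, array([348.73, 219.09]), array([35.1,  6.1, 60. ]))
now (9, array([353.89, 217.78]), array([48.9,  5.8, 60. ]))
[-72.7   1.9  31.9] [-11.56004247   0.18621386   1.44017892] 28.15 17.30200302369844
```

The mark doesn't budge, so the carriage is on its stop with about 12 N on it. Relax the preload, set the gauge flat, and let go.

Emit:
{"name": "step_arm", "arguments": {
  "moves": [
    [[0.001,0,0.0005],0],
    [[0.0018,0,0.001],0],
    [[0.0018,0,0.001],0]
  ]
}}

```text
clock: 28.52
position: [547.9, 20.0, 71.5]
ee_rot: [0.03, 1.0, 0.0, -0.001]
force: [-8.3, 0.4, 1.4]
finger_gap: 17.9
grip_force: 30.0
```

Emit:
{"name": "step_arm", "arguments": {
  "moves": [
    [[0,0,0],0],
    [[0,0,0],0],
    [[0,0,0],0],
    [[0,0,0],0]
  ],
  "fingers": -0.2
}}

```text
clock: 29.02
position: [549.5, 19.8, 71.6]
ee_rot: [0.03, 1.0, -0.0, 0.001]
force: [0.1, -1.1, -0.1]
finger_gap: 37.1
grip_force: 0.0
```

```bash
python3 mark.py; python3 al.py 2>/dev/null | tail -4
```

```text
start (11, array([348.73, 219.09]), array([35.1,  6.1, 60. ]))
now (9, array([353.89, 217.78]), array([48.9,  5.8, 60. ]))
[-71.4   1.7  31.5] [ 0.22072031 -0.01242367  0.55677975] 29.075 37.392296469890084
handle 295 [-88.4  -6.3  34.5] [-88.4  10.9  34.5] 2.3000000000000003
handle 303 [-84.7  -6.4  34.5] [-84.7  11.   34.5] 2.3
handle 311 [-80.9  -6.4  34.5] [-81.   10.7  34.5] 2.1499999999999995
handle 319 [-77.1  -6.1  34.5] [-77.1  10.8  34.5] 2.3500000000000005
```

Rise straight, move back well clear, and do a final check.

Emit:
{"name": "step_arm", "arguments": {
  "moves": [
    [[0,0,-0.01],0],
    [[0,0,-0.03],0],
    [[0,0,-0.06],0],
    [[0,0,-0.1],0],
    [[0,0,-0.15],0],
    [[0.05,0,-0.18],0],
    [[0.1,0,-0.18],0],
    [[0.15,0,-0.18],0],
    [[0.15,0,-0.18],0],
    [[0.15,0,-0.18],0]
  ]
}}

```text
clock: 30.38
position: [400.2, 28.8, 252.3]
ee_rot: [0.03, 1.0, -0.0, 0.001]
force: [0.8, 0.0, -0.5]
finger_gap: 37.1
grip_force: 0.0
```

```bash
python3 mark.py
python3 - <<'E'
from h import *
w=manip.read_camera("wrist");sd=manip.read_camera("side")
a=cv2.resize(sd[150:300,160:380],None,fx=2,fy=2);b=cv2.resize(w[80:380,150:500],(350,300))
cv2.imwrite("pics/fin.png",np.hstack([a,b])[:,:,::-1])
E
```

```text
start (11, array([348.73, 219.09]), array([35.1,  6.1, 60. ]))
now (9, array([353.89, 217.78]), array([48.9,  5.8, 60. ]))
[-220.5    1.6  212.1] [ 0.03483226 -0.15532098 -0.12385271] 30.425 37.38715348247057
```

View pics/fin.png

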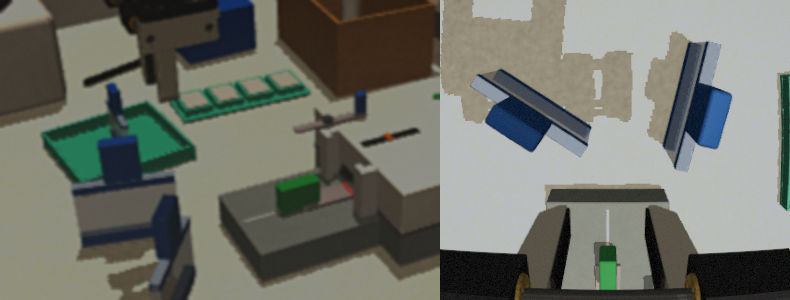

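The gauge lies flat and straight in the gap with its handle at side crop (298,195). The cover stands in the tray at (115,110), the tab is aside at (345,120), and the arm is clear of everything. Handing in.

```bash
python3 -c "from rig import manip; print(manip.hand_in())"
```

```text
the job is handed in; nothing more can be done
None
```

The job is handed in at about 30 s on the clock: tab fully aside, cover standing in the teal tray, and green gauge left flat in the gap after pressing the carriage onto its stop at about 12–14 N; no verdict was returned.

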